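Latch the bamboo stick clamp

TASK

Two wooden clamps on the bench hold bamboo sticks; one is already latched, the other has its draw latch open, with the lever and wire loop standing up. On the open one, first flip the wire loop over so that its cross bar drops behind the steel keeper on the other jaw, then, with the loop hooked, swing the lever over away from the keeper and press it down flat until it snaps past centre and stays shut.

Things in the scene. Friction and masses are not known exactly. Their poses are not given: they have to be found in the camera images.
- lever (a joint): Angle of the open latch's lever, rad: 0 = upright, grows as it swings away from the keeper, 1.57 = shut, flat on its stop. Starts between -0.3 and 0 and stays where left until the loop pulls. With the loop hooked, pressing its bar over takes up to about 8 N; past about 1.2 it snaps down and stays shut by itself.
- lever_bar (a point): Centre of the level steel cross bar (36 mm long, 10 mm thick, along y) at the lever's free end. Frame turns with the lever (plate 20 x 5 mm): z points from hinge to bar, x to the keeper's side when upright. The hinge is at z = -60 mm, 76 mm above the bench, 16 mm above the wooden jaws. Shut, the bar lies 60 mm from the hinge on the side away from the keeper, 76 mm above the bench.
- loop_bar (a point): Middle of the cross bar (48 mm long, along y) of a U of 6 mm wire; legs 88 mm long (along -z), 48 mm apart, straddle lever and keeper, on a pin 25 mm up the lever. Starts within 25 degrees of vertical, 40 to 55 mm higher than the lever's bar. Turns easily (under 0.5 N): pushed over 35 degrees to the keeper's side it falls by itself, the bar landing on the jaw just beyond the keeper.
- keeper (a point): Top edge of the keeper, a steel lug 24 mm wide, 5 thick, 15 high on the sliding jaw; 75 mm above the bench (jaw tops 60). x points level from lever to keeper and on, y along the bars, z up. The lever's hinge is at x = -70, z = 1 mm; latching draws the sprung jaw about 6 mm nearer. Hooked: loop bar beyond the lug (x -6 to 30 mm) and over 5 mm below this point.

How it is judged:
On the way:
1. the loop's bar lies behind the keeper while the lever still stands (not swung more than 0.6 rad past upright) (x of loop_bar in the frame of keeper between -0.006 and 0.03 m and z of loop_bar in the frame of keeper below -0.005 m and value of joint lever below 0.6 rad), for 0.2 s.
At the end, for the whole second after the job is handed in: The lever lies shut (joint above 1.42 rad, at rest) and the loop's bar is hooked behind the keeper (-6 to 30 mm beyond its top edge, more than 5 mm below it) (value of joint lever above 1.42 rad and velocity of joint lever below 0.05 rad/s and x of loop_bar in the frame of keeper between -0.006 and 0.03 m and z of loop_bar in the frame of keeper below -0.005 m); the robot touches nothing.
It also fails if it takes over 40 s, if anything falls off the work surface, if the arm or the gripper's body presses on something with over 40 N, if the wrist force passes 120 N, or if a joint passes its speed limit or range.

ROBOT

A 7-joint arm with a two-finger parallel gripper is mounted at the origin on the work surface. World frame = base frame: x ahead of the robot, y to its left, z up, the work surface at z = 0. Lengths are in m, angles in rad, forces in N, time in s.
With the tool pointing down it reaches from about 0.375 to 0.925 m from the base axis. Payload 3.1 kg.
Tool frame: the origin (TCP) lies between the finger pads; the fingertips stand 19 mm ahead of it and the grasp point (between the pads) is the TCP; z points along the fingers, y is the direction in which the jaws open and shut (so a half turn about z gives the same grasp; the last joint's range is limited). The gripper opens to 85 mm and grips with 20 to 120 N. Pads are 22 mm wide; open, the fingers measure 114 mm over their backs; the gripper's body (76 mm by 85 mm) begins 54 mm behind the grasp point. The pads swing forward as they close: fully open they stand 13 mm farther back than shut.
Start: joints at [1.157, 0.383, 0.044, 1.598, -0.018, 1.161, -0.05], TCP at [0.202, -0.618, 0.215] pointing down, gripper open.
Joint ranges: [-2.61, 2.61], [-0.41, 2.15], [-1.48, 1.57], [0, 2.5], [-1.57, 4.71], [0.05, 1.97], [-2.85, 2.85]. Speed limits (rad/s): [2.79, 2.79, 3.14, 3.14, 3.14, 3.14, 3.14].

INTERFACE

Orientations are given as a unit quaternion [x, y, z, w].
In Python, from bench import move_ptp, movel, move_j, move_gripper, pause, inverse_kinematics, read_camera, camera_params, MotionError, sign_off, look_for, tip_of, read_time_s, read_qpos, read_joint_vel, read_effort, read_eef_pos, read_tcp_rot, read_ft_force, read_ft_torque, read_finger_gap gives the robot as it stands. Calls block until the motion is done:
- move_ptp(position, orientation): joint-space move of the TCP to a pose.
- movel(position, orientation=None, speed=0.15): straight line of the TCP; orientation=None keeps the orientation; speed is the mean speed in m/s.
- move_j(angles): joint-space move.
- move_gripper(opening, effort=None): finger opening in m; effort is the grip in N (None keeps the last); returns when the fingers have stopped.
- pause(seconds).
- inverse_kinematics(position, orientation): joint angles nearest the present ones, or None.
- read_camera(name): name is "side" or "top"; returns the picture (480x640x3 uint8, red, green, blue); there is no depth.
- camera_params(name): a dict with "K" (3x3 intrinsics, pixels), "camera_from_world" (4x4, takes a point from world to camera coordinates). Camera axes: x right, y down, z forward; pixel columns grow to the right and rows downward; lengths in m; the calibration is good to about 2 mm. A picture is of the moment at which its call begins. camera_params takes no time and is no camera call.
A pose or a line that the arm cannot do raises MotionError and nothing moves.
- sign_off(): hands the job in, once; it reports no verdict.
Trained networks look in the newest picture that a camera, given by its name, has taken for a name from the list of things; names that differ only in an ending like _2 or _b are one class to them, and where a whole thing is asked for, a point or a joint stands for the part that bears it (a point fixed in the world has none). Each returns a list of dicts, best first, with "confidence" (0 to 1); they miss things now and then, are a little off and sometimes report something else, mostly with a low value. They report only what shows in the picture. A call takes as long as a camera call.
- look_for(camera, name): "at" ([column, row] in pixels, amid what is visible of it).
- tip_of(camera, name): "at" ([column, row] in pixels: a listed point, or the origin of a listed thing).
Readings, each from a call of its own:
- read_time_s(): time.
- read_qpos(): joint angles.
- read_joint_vel(): joint speeds.
- read_effort(): joint torques, N m.
- read_eef_pos(): TCP position.
- read_tcp_rot(): TCP orientation.
- read_ft_force(): force on the tool from outside, world axes, zero at the start.
- read_ft_torque(): the same for the moment, N m.
- read_finger_gap(): finger opening in m.
Only numpy, scipy, OpenCV 4.12 (cv2) and the standard library are available. Lean on these libraries where they do the work, as an engineer would, in place of code of your own. Each camera call takes 0.05 s, during which the arm holds its last target. There are 200 camera calls.

## Working session

There is one attempt and no reset: what is moved stays moved. The work goes in short steps, each a Python script; the robot and the scene stay as the last script left them, time stands still between calls to the robot, and variables do not carry over. Pictures are saved under pics/ and viewed, about 8 in all and at most 12, crops included, and the job is handed in when it is done.

```bash
mkdir -p pics; python3 - <<'E'
from bench import *
import cv2,numpy as np
ims=[]
for c in ("side","top"):
    im=read_camera(c); cv2.imwrite(f"pics/{c}0.png",im[:,:,::-1])
    p=camera_params(c); T=p["camera_from_world"]; print(c,np.round(p["K"],1).tolist(),"pos",np.round(-T[:3,:3].T@T[:3,3],3),"fwd",np.round(T[2,:3],2))
    for n in ("lever","lever_bar","loop_bar","keeper"):
        print(n,"T",[(np.round(d["at"]).tolist(),round(d["confidence"],2)) for d in tip_of(c,n)][:3],"L",[(np.round(d["at"]).tolist(),round(d["confidence"],2)) for d in look_for(c,n)][:3])
print(read_time_s(),read_tcp_rot())
E
```

```text
side [[548.5, 0.0, 331.8], [0.0, 548.5, 234.2], [0.0, 0.0, 1.0]] pos [ 0.448 -0.676  0.577] fwd [ 0.09  0.85 -0.52]Traceback (most recent call last):
  File "<stdin>", line 8, in <module>
ValueError: it knows: keeper, lever_bar, loop_bar
```

View pics/side0.png

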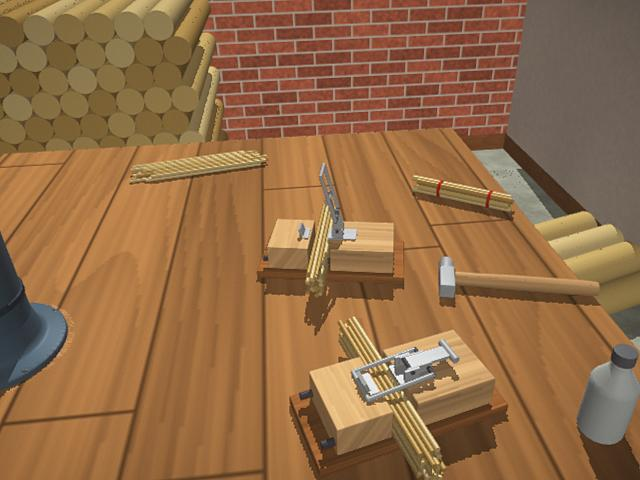

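The side view shows the open clamp centred at about (335,245), with the keeper at (303,232), the lever at (335,220) and the loop top at (323,168). The latched clamp is at (400,385).

```bash
cat > h.py <<'E'
from bench import *
import cv2,numpy as np
def P(c):
    p=camera_params(c); return p["K"],p["camera_from_world"]
def proj(c,X):
    K,T=P(c); v=K@(T[:3,:3]@np.asarray(X)+T[:3,3]); return v[:2]/v[2]
def ray(c,uv):
    K,T=P(c); return -T[:3,:3].T@T[:3,3], T[:3,:3].T@np.linalg.inv(K)@[uv[0],uv[1],1]
def onplane(c,uv,z):
    o,d=ray(c,uv); return o+d*(z-o[2])/d[2]
def tri(uvs,cs=("side","top")):
    A=[];b=[]
    for c,uv in zip(cs,uvs):
        o,d=ray(c,uv); d=d/np.linalg.norm(d); M=np.eye(3)-np.outer(d,d); A.append(M); b.append(M@o)
    return np.linalg.lstsq(np.vstack(A),np.hstack(b),rcond=None)[0]
def net(c,names=("lever_bar","loop_bar","keeper")):
    for n in names:
        f=lambda L:[(np.round(d["at"],1).tolist(),round(d["confidence"],2)) for d in L][:3]
        print(c,n,"T",f(tip_of(c,n)),"L",f(look_for(c,n)))
E
python3 - <<'E'
from h import *
for c in ("side","top"):
    im=read_camera(c); cv2.imwrite(f"pics/{c}0.png",im[:,:,::-1])
    K,T=P(c); print(c,"pos",np.round(-T[:3,:3].T@T[:3,3],3),"fwd",np.round(T[2,:3],2)); net(c)
print(read_time_s(),read_tcp_rot())
E
```

```text
side pos [ 0.448 -0.676  0.577] fwd [ 0.09  0.85 -0.52]
side lever_bar T [([325.6, 199.7], 0.61)] L [([329.8, 199.8], 0.73)]
side loop_bar T [([322.5, 170.4], 0.84)] L [([329.1, 193.2], 0.93)]
side keeper T [([301.6, 225.3], 0.92)] L [([292.3, 244.1], 0.65)]
top pos [ 0.371 -0.015  0.824] fwd [ 0.21  0.03 -0.98]
top lever_bar T [([227.8, 212.7], 0.59)] L [([227.9, 210.9], 0.73)]
top loop_bar T [([216.1, 210.4], 0.59)] L [([217.2, 209.5], 0.5)]
top keeper T [] L [([225.9, 263.9], 0.97)]
0.75 [9.87552292e-01 1.57291027e-01 2.69503432e-05 4.74949797e-05]
```

View pics/top0.png

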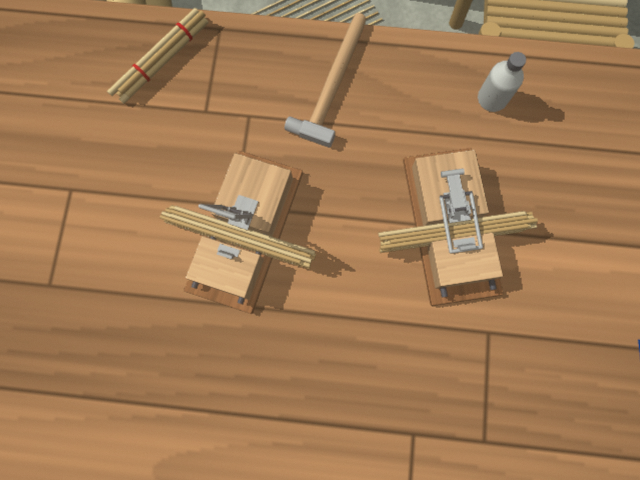

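In the top view the open clamp is at about (242,230), with the keeper at (229,252). The lever and loop are around (215–250, 205–215). The latched clamp is at (460,225).

```bash
python3 - <<'E'
from h import *
lb=tri([(325.6,199.7),(227.8,212.7)]);lo=tri([(322.5,170.4),(216.1,210.4)]);k=onplane("side",(301.6,225.3),.075)
print("leverbar",lb,"loop",lo,"keeper",k,"keeper in top",proj("top",k), "reproj",[proj(c,x).round(1).tolist() for c in("side","top") for x in(lb,lo)])
print("keeper from top (229,249)",onplane("top",(229,249),.075))
for n in [(237,153),(293,168),(245,296),(187,278)]: print(n,onplane("top",n,.06))
a=cv2.imread("pics/side0.png")[140:300,240:420];b=cv2.imread("pics/top0.png")[140:320,150:330]
a=cv2.resize(a,None,fx=2.2,fy=2.2,interpolation=2);b=cv2.resize(b,None,fx=2.2,fy=2.2,interpolation=2)
o=np.zeros((400,800,3),np.uint8);o[:a.shape[0],:a.shape[1]]=a;o[:b.shape[0],400:400+b.shape[1]]=b
cv2.imwrite("pics/crop0.png",o)
E
```

```text
leverbar [0.52740389 0.16012138 0.13066834] loop [0.52026959 0.16311807 0.18423767] keeper [0.48081589 0.17197263 0.075     ] keeper in top [223.33655483 251.83918979] reproj [[327.4, 199.2], [322.3, 170.5], [227.7, 214.9], [216.1, 210.1]]
keeper from top (229,249) [0.48617792 0.1638878  0.075     ]
(237, 153) [0.64951298 0.17856277 0.06      ]
(293, 168) [0.63330586 0.08313809 0.06      ]
(245, 296) [0.41769862 0.13154834 0.06      ]
(187, 278) [0.43585271 0.22607154 0.06      ]
```

View pics/crop0.png

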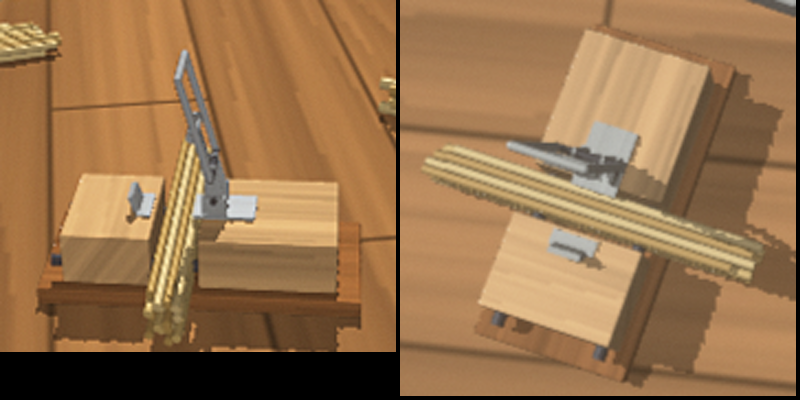

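Estimates agree: hinge near (0.551, 0.151), lever about -0.3, loop leaning about 17° towards the keeper. Next I check reachability, then flip the loop.

```bash
cat >> h.py <<'E'
u=np.array([-.9756,.2195,0]);Z=np.array([0,0,1.]);keeper=np.array([.483,.167,.075])
hinge=keeper-.07*u;hinge[2]=.076
from scipy.spatial.transform import Rotation as R
def pose(uu,z,t,tip=.019):   # tip point at hinge+uu*u, height z, tool tilted by t away from keeper
    y=np.array([-.2195,-.9756,0]);zt=-np.sin(t)*u-np.cos(t)*Z
    q=R.from_matrix(np.c_[np.cross(y,zt),y,zt]).as_quat()
    return (hinge*[1,1,0]+uu*u+z*Z-tip*zt).tolist(),q.tolist()
def arc(a,t,gap=0.005):
    return pose(-.06*np.sin(a)+gap*np.sin(t),.076+.06*np.cos(a)+gap*np.cos(t),t)
E
python3 - <<'E'
from h import *
for a in np.linspace(-.3,1.57,5):
    print(round(a,2),[(int(t),inverse_kinematics(*arc(a,np.radians(t))) is not None) for t in(0,15,30,45,60,75)])
move_gripper(0.0)
move_ptp(*pose(-.025,.23,0)); movel(pose(-.02,.165,0)[0])
print(read_time_s(),read_ft_force())
movel(pose(.068,.165,0)[0],speed=.08)
print(read_time_s(),read_ft_force(),read_eef_pos())
movel(pose(.03,.22,0)[0])
for c in("side","top"): im=read_camera(c); cv2.imwrite(f"pics/{c}1.png",im[:,:,::-1]); net(c)
a=cv2.imread("pics/side1.png")[100:300,220:420];b=cv2.imread("pics/top1.png")[130:330,140:340]
cv2.imwrite("pics/crop1.png",cv2.resize(np.hstack([a,b]),None,fx=2,fy=2,interpolation=2))
print(read_time_s())
E
```

```text
-0.3 [(0, True), (15, True), (30, True), (45, True), (60, True), (75, False)]
0.17 [(0, True), (15, True), (30, True), (45, True), (60, True), (75, True)]
0.64 [(0, True), (15, True), (30, True), (45, True), (60, True), (75, True)]
1.1 [(0, True), (15, True), (30, True), (45, True), (60, True), (75, True)]
1.57 [(0, True), (15, True), (30, True), (45, True), (60, True), (75, True)]
5.0833 [-0.56303859 -0.53822533  0.5770498 ]
6.3333 [-0.35577363  0.22664174  0.4948438 ] [0.48560081 0.16631204 0.18409474]
side lever_bar T [([326.9, 196.6], 0.71)] L [([328.8, 198.0], 0.75)]
side loop_bar T [([322.7, 171.4], 0.78)] L [([327.5, 189.3], 0.66), ([327.9, 202.9], 0.51)]
side keeper T [([301.1, 228.6], 0.66)] L [([293.2, 246.9], 0.84)]
top lever_bar T [([228.4, 214.3], 0.69)] L [([228.8, 212.4], 0.79)]
top loop_bar T [([216.2, 209.1], 0.62)] L [([220.6, 209.5], 0.8)]
top keeper T [([220.9, 256.0], 0.95), ([227.0, 214.1], 0.26)] L [([233.0, 265.4], 0.82)]
7.625
```

View pics/crop1.png

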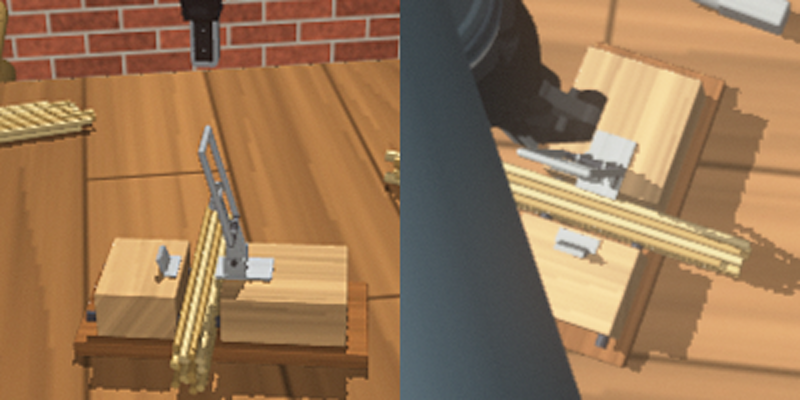

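The loop is unmoved, with its bar at side (323,171). The closed fingertips appear at side (322,130) and top about (225,190). I'll compare that with where the tip should project.

```bash
python3 - <<'E'
from h import *
e=np.array(read_eef_pos());print(e,R.from_quat(read_tcp_rot()).as_matrix().round(2).tolist(),read_finger_gap())
for d in(0,.019): print(d,[proj(c,e-[0,0,d]) for c in("side","top")])
lb=tri([(326.9,196.6),(228.4,214.3)]);lo=tri([(322.7,171.4),(216.2,209.1)])
for n,x in(("lever",lb),("loop",lo)): print(n,x,"u",(x-hinge)@u,"v",(x-hinge)@[-.2195,-.9756,0],[proj(c,x).round(1) for c in("side","top")])
for z in(.15,.17,.19,.2): print(z,onplane("side",(322.6,171),z),onplane("top",(216,210),z))
E
```

```text
[0.52199994 0.15822783 0.23900754] [[0.98, -0.22, -0.0], [-0.22, -0.98, -0.0], [-0.0, 0.0, -1.0]] 0.00016282792243294978
0 [array([322.72611278, 140.8959235 ]), array([209.68890668, 198.00534242])]
0.019 [array([323.03711372, 151.77853221]), array([213.42635874, 202.1292608 ])]
lever [0.52668435 0.15754405 0.13713855] u 0.02530425554491481 v -0.0003634892088299861 [array([327.1, 196.6]), array([228.4, 214.5])]
loop [0.52154089 0.16370943 0.18233055] u 0.031675516812691484 v -0.005249450817732191 [array([323. , 171.3]), array([216.2, 209.5])]
0.15 [0.52687945 0.23387406 0.15      ] [0.52844451 0.17286005 0.15      ]
0.17 [0.5231973 0.1912632 0.17     ] [0.52376264 0.16727916 0.17      ]
0.19 [0.51951514 0.14865234 0.19      ] [0.51908077 0.16169828 0.19      ]
0.2 [0.51767407 0.12734691 0.2       ] [0.51673983 0.15890783 0.2       ]
```

View pics/side1.png

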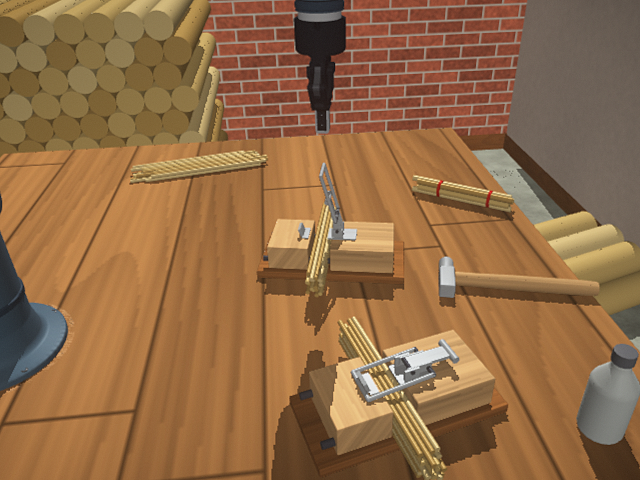

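The side view shows the tip end at row 133, but 152 was expected. I'll test at two known poses, one lower, using image differencing.

```bash
python3 - <<'E'
from h import *
b0=cv2.imread("pics/side0.png")[:,:,::-1]
def seg(c,im,b):
    m=(np.abs(im.astype(int)-b).sum(2)>60).astype(np.uint8); m=cv2.morphologyEx(m,cv2.MORPH_OPEN,np.ones((3,3)))
    if c=="side": m[:,:280]=0;m[:,370:]=0;m[165:]=0
    ys,xs=np.nonzero(m); r=ys.max(); return r,xs[ys>=r-3].min(),xs[ys>=r-3].max()
for k in range(2):
    e=np.array(read_eef_pos()); im=read_camera("side"); 
    print(e,"tip seen row,cols",seg("side",im,b0),"pred tip",proj("side",e-[0,0,.019]),"pred tcp",proj("side",e),read_time_s())
    if k==0: movel(pose(-.03,.19,0)[0])
t=read_camera("top");cv2.imwrite("pics/side2.png",im[:,:,::-1])
cv2.imwrite("pics/crop2.png",np.hstack([cv2.resize(im[60:260,240:440],None,fx=2,fy=2),cv2.resize(t[100:300,140:340],None,fx=2,fy=2)])[:,:,::-1])
E
```

```text
[0.52199994 0.15822783 0.23900754] tip seen row,cols (np.int64(132), np.int64(316), np.int64(329)) pred tip [323.03711372 151.77853221] pred tcp [322.72611278 140.8959235 ] 7.675
[0.57995521 0.14564945 0.20891138] tip seen row,cols (np.int64(151), np.int64(353), np.int64(365)) pred tip [358.99927071 169.45907325] pred tcp [359.08997365 158.89507854] 8.325
```

View pics/crop2.png

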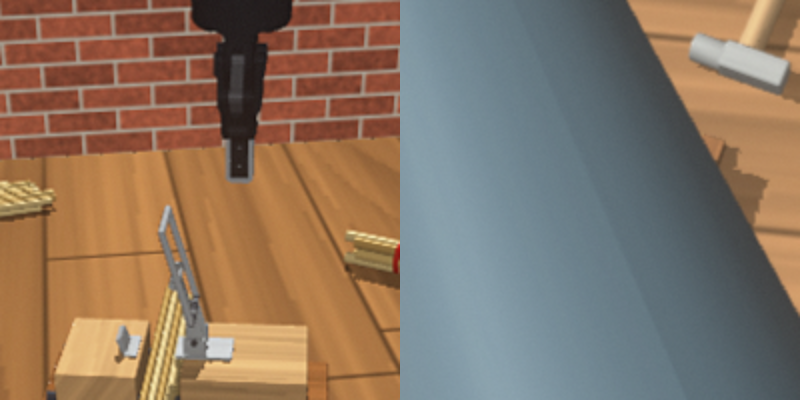

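Columns match, but the tip shows about 32 mm too high, or else the y offset is wrong. A quick guarded touch on the bare jaw top behind the lever will settle it.

```bash
python3 - <<'E'
from h import *
movel(pose(-.085,.12,0)[0],speed=.25); f0=np.array(read_ft_force())
movel(pose(-.085,.072,0)[0],speed=.2)
print(read_time_s(),np.array(read_ft_force())-f0)
z=.072
im=read_camera("side")
while z>.022:
    f=(np.array(read_ft_force())-f0)
    if abs(f[2])>2.5: break
    z-=.005; movel(pose(-.085,z,0)[0],speed=.1)
print("cmd tip z",z,f,read_eef_pos(),read_time_s())
im2=read_camera("side")
movel(pose(-.085,.1,0)[0],speed=.25)
cv2.imwrite("pics/crop3.png",np.hstack([cv2.resize(i[100:300,270:470],None,fx=2,fy=2) for i in(im,im2)])[:,:,::-1])
print(read_time_s())
E
```

```text
9.275 [ 0.03051436 -0.48033076  0.60611062]
cmd tip z 0.022000000000000006 [-3.888489   -2.22007391 12.99215911] [0.63508803 0.13326904 0.0441241 ] 11.825
12.3333
```

View pics/crop3.png

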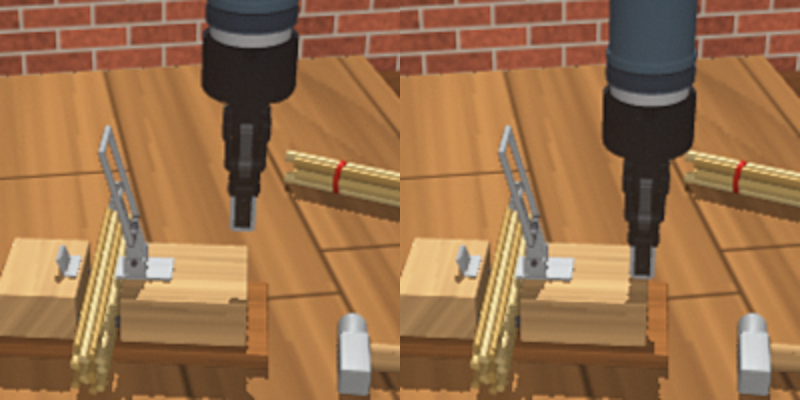

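The jaw top was touched with the tip commanded at about 0.025, so the real fingertip is about 34 mm higher than stated, agreeing with the picture. I'll correct the tip offset to -14.5 mm and redo the flip, and check in a tilted pose whether the offset follows the tool axis.

```bash
sed -i 's/tip=.019)/tip=-.0145)/' h.py; python3 - <<'E'
from h import *
movel(pose(-.07,.165,0)[0],speed=.3); movel(pose(-.02,.162,0)[0],speed=.25)
f0=np.array(read_ft_force())
movel(pose(.068,.162,0)[0],speed=.1)
print(read_time_s(),np.array(read_ft_force())-f0)
movel(pose(.06,.19,0)[0],speed=.25)
move_ptp(*pose(.055,.175,np.radians(45)))
im=read_camera("side"); net("side",("lever_bar","loop_bar"))
e=np.array(read_eef_pos());tip=np.array(pose(.055,.175,0,0)[0])
zt=R.from_quat(read_tcp_rot()).as_matrix()[:,2]
print(e,"tool-axis offset",proj("side",e-.0145*zt),"world-z offset",proj("side",e+.019*zt+[0,0,.0335]),read_time_s())
cv2.imwrite("pics/crop4.png",cv2.resize(im[60:310,200:450],None,fx=2.4,fy=2.4,interpolation=2)[:,:,::-1])
E
```

```text
13.9833 [-0.53952454  1.23177851 -0.71756424]
side lever_bar T [([326.0, 197.3], 0.87)] L [([326.1, 223.7], 0.9)]
side loop_bar T [([294.2, 230.6], 0.79)] L [([307.0, 224.3], 0.9)]
[0.5076515  0.16144149 0.16473194] tool-axis offset [309.08429114 176.17867448] world-z offset [322.84247742 171.303321  ] 18.65
```

View pics/crop4.png

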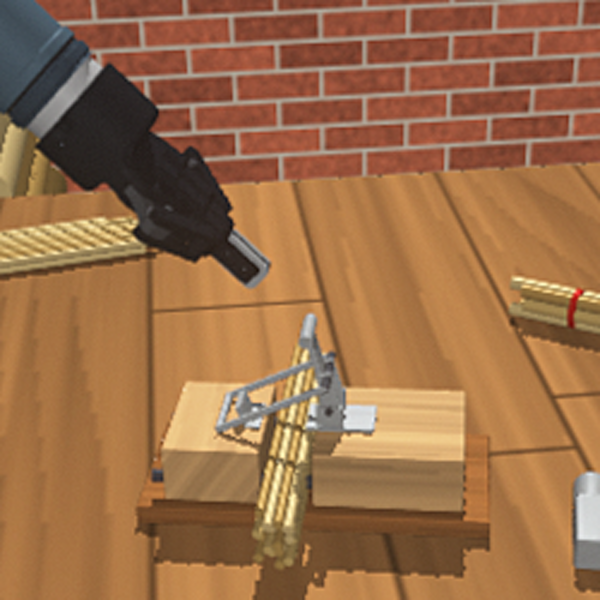

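The loop bar now lies behind the keeper, at about (294,231) in the side view, and the lever is still upright. The tip at (309,175) confirms the offset runs along the tool axis. Next I swing the lever with the tilted fingertip face along its arc.

```bash
python3 - <<'E'
from h import *
hinge+=.003*u
t=np.radians(45)
f0=np.array(read_ft_force())
movel(arc(-.42,t,.015)[0],speed=.2)
im0=read_camera("side")
for a in np.linspace(-.3,1.4,9):
    movel(arc(a,t)[0],speed=.12); f=np.array(read_ft_force())-f0
    print(round(a,2),read_time_s(),f.round(1))
    if np.linalg.norm(f)>50 or read_time_s()>32: break
im=read_camera("side"); net("side",("lever_bar","loop_bar")); print(read_time_s())
cv2.imwrite("pics/crop5.png",np.hstack([cv2.resize(i[130:300,240:430],None,fx=2.1,fy=2.1,interpolation=2) for i in(im0,im)])[:,:,::-1])
E
```

```text
-0.3 19.3167 [-0.4 -0.8 -0.6]
-0.09 19.575 [-0.2 -0.8 -1. ]
0.12 19.8333 [ 0.3 -0.4  0.6]
0.34 20.0917 [-1.2 -0.4  1.3]
0.55 20.35 [-2.2 -1.1  3.1]
0.76 20.6083 [ 0.1 -0.4  2. ]
0.97 20.8667 [ 1.2 -0.3  0.8]
1.19 21.125 [ 0.4 -0.4 -0.3]
1.4 21.3833 [0.8 0.1 0.5]
side lever_bar T [([368.0, 229.1], 0.75)] L [([341.9, 232.0], 0.82)]
side loop_bar T [([303.1, 234.1], 0.62), ([369.5, 228.9], 0.6)] L [([319.7, 236.5], 0.85)]
21.6333
```

View pics/crop5.png

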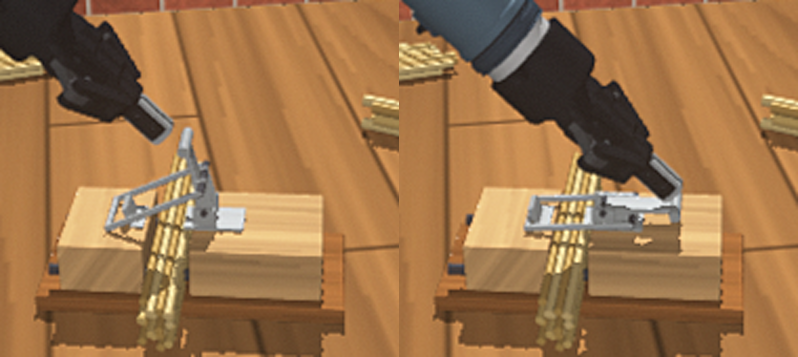

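The lever lies flat, with its bar near (368,229), and the loop is hooked around the keeper at about (303,234). I'll do one light firming press, retreat along the tool axis and verify.

```bash
python3 - <<'E'
from h import *
hinge+=.003*u
t=np.radians(45); f0=np.array(read_ft_force())
movel(arc(1.55,t)[0],speed=.05); print((np.array(read_ft_force())-f0).round(1))
movel(arc(1.4,t,.06)[0],speed=.2); movel(arc(1.4,t,.12)[0],speed=.25)
im=read_camera("side"); net("side")
for a in(1.3,1.42,1.57): print(a,proj("side",hinge-.06*np.sin(a)*u+[0,0,.06*np.cos(a)]))
print("force",np.array(read_ft_force()),read_time_s())
cv2.imwrite("pics/crop6.png",cv2.resize(im[130:300,240:430],None,fx=3,fy=3,interpolation=2)[:,:,::-1])
E
```

```text
[-6.7 -2.3 11.9]
side lever_bar T [([369.6, 229.1], 0.81), ([304.8, 230.9], 0.16)] L [([344.2, 230.5], 0.82)]
side loop_bar T [([302.1, 230.0], 0.79)] L [([319.2, 237.2], 0.62)]
side keeper T [([303.2, 226.5], 0.87)] L [([294.3, 244.9], 0.9)]
1.3 [373.13338096 221.09642168]
1.42 [373.90705527 224.59226594]
1.57 [374.18146999 228.98125794]
force [ 0.13102332  0.70551626 -0.33638597] 23.1667
```

View pics/crop6.png

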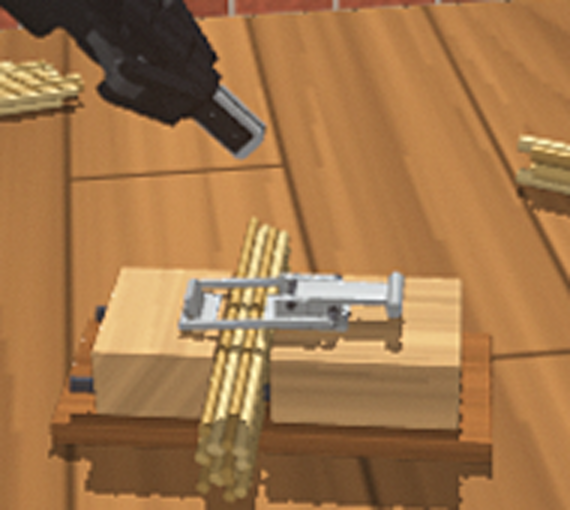

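The lever stays flat, with its bar at row 229 as predicted for 1.57 rad. The loop is around the keeper, and the gripper is clear.

```bash
python3 -c "
from bench import *
sign_off(); print(read_time_s())"
```

```text
the job is handed in; nothing more can be done
the job is handed in; nothing more can be done
```

I latched the open clamp: I flipped the loop over behind the keeper, swung the lever shut with the tilted fingertip, backed off and handed in at about 23 s of the 40 s. No verdict was reported.

- **First try missed:** the first push on the loop went over the top of it. The fingertip sits about 14.5 mm behind the reported TCP, not the stated 19 mm ahead. A guarded touch on the bare jaw (13 N) and a tilted picture confirmed this, and the second push worked.
- **Lever:** after I backed off, its bar stayed flat in the side view. Its row (229) matched the prediction for 1.57 rad, against 224.6 for 1.42 rad. Its column was about 4 px off, which I put down to a few mm of error in my hinge estimate. The last firming press was about 14 N.
- **Loop:** in the last side picture the loop is around the keeper. The network put its bar about 3.5 px lower than the keeper's top edge. I did not measure its depth below the keeper in mm; I judged it from the picture and from the lever staying shut.
- **Contact:** the gripper was clear, with the wrist force back near zero (under 1 N).

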